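Find the fullest shim tin by its weight

TASK

The three closed tins in the wooden rack hold shim rings for setting up a bearing, they look the same, and only their weight tells which is the fullest. Heft them one at a time from left to right as seen from the robot, lifting each clear of the rack, and set the ones you do not want back fully home in their own holes. Finish while still holding the heaviest tin upright in the gripper, about 25 cm above the bench, to hand it over; leave the other things on the bench alone.

Things in the scene. Friction and masses are not known exactly. Their poses are not given: they have to be found in the camera images.
- rack: wooden rack, fixed to the bench: block 78 mm (x) by 324 mm (y) by 24 mm high, origin at the centre of its underside; its y axis runs along the row from the right hole to the left hole. Three round holes 60 mm wide and 14 mm deep (6 mm wider than the tins, mouths chamfered), 115 mm apart. It does not move. Contents: the fullest tin always outweighs each of the others by at least 0.25 kg (2.5 N); which one it is changes from start to start.
- tin_left_center (a point): centre (half-way up, on the axis) of the closed round tin that stands in the rack's left hole at the start; all three tins are alike: plain bare metal, 53 mm in diameter (lid 54 mm), 78 mm tall, lid fixed on; z axis up along the tin. In the rack its centre is 49 mm above the bench and its lid 88 mm; 64 mm of it stands out of the rack. It weighs 0.15 to 0.8 kg with the steel shim rings inside, which can shift by a few mm.
- tin_middle_center (a point): centre (half-way up, on the axis) of the closed round tin that stands in the rack's middle hole at the start; all three tins are alike: plain bare metal, 53 mm in diameter (lid 54 mm), 78 mm tall, lid fixed on; z axis up along the tin. In the rack its centre is 49 mm above the bench and its lid 88 mm; 64 mm of it stands out of the rack. It weighs 0.15 to 0.8 kg with the steel shim rings inside, which can shift by a few mm.
- tin_right_center (a point): centre (half-way up, on the axis) of the closed round tin that stands in the rack's right hole at the start; all three tins are alike: plain bare metal, 53 mm in diameter (lid 54 mm), 78 mm tall, lid fixed on; z axis up along the tin. In the rack its centre is 49 mm above the bench and its lid 88 mm; 64 mm of it stands out of the rack. It weighs 0.15 to 0.8 kg with the steel shim rings inside, which can shift by a few mm.
- bore_left (a point): centre of the floor of the rack's left hole, 10 mm above the bench (left = the robot's left, +y)
- bore_middle (a point): centre of the floor of the rack's middle hole, 10 mm above the bench
- bore_right (a point): centre of the floor of the rack's right hole, 10 mm above the bench
- flange: bystander: round metal flange with a hub, 66 mm wide, 20 mm high, lying beyond the rack; origin at the centre of its underside
- tape_measure: bystander: tape measure 60 x 70 x 36 mm, lying left of the rack; origin at the centre of its underside
- pliers: bystander: pliers 173 x 57 x 12 mm, lying right of the rack; origin at the centre of their underside
Mind the look-alikes: they are no part of the job. Leave any turquoise look-alike of the part that bears tin_left_center alone.

How it is judged (in metres and radians):
On the way, in this order (a step that is already met when the one before it is completed fails the run):
1. the left tin is lifted clear of the rack by the gripper (height (world z) of tin_left_center above 0.075 m and contact force between tin_left and the fingers above 0.5 N and contact force between tin_left and rack below 0.05 N), for 0.3 s.
2. the middle tin is lifted clear of the rack by the gripper (height (world z) of tin_middle_center above 0.075 m and contact force between tin_middle and the fingers above 0.5 N and contact force between tin_middle and rack below 0.05 N), for 0.3 s.
3. the right tin is lifted clear of the rack by the gripper (height (world z) of tin_right_center above 0.075 m and contact force between tin_right and the fingers above 0.5 N and contact force between tin_right and rack below 0.05 N), for 0.3 s.
At the end, for the whole second after the job is handed in: The heaviest tin is held still and upright (0.2 rad) by the gripper, its centre over 18 cm above the bench; the two lighter ones stand released and upright (0.06 rad) in their own holes, within 6 mm of the axes, centres under 54 mm above the bench, loading the rack with under 4.7 N each (((height (world z) of tin_left_center above 0.18 m and angle between tin_left_center's own z axis and vertical below 0.2 rad and contact force between tin_left and the fingers above 1 N and linear speed of tin_left below 0.05 m/s and contact force between tin_left and rack below 0.05 N and horizontal distance between tin_middle_center and bore_middle below 0.006 m and height (world z) of each of tin_middle_center, tin_right_center below 0.054 m and angle between each of tin_middle_center, tin_right_center's own z axis and vertical below 0.06 rad and contact force between tin_middle and rack between 0.5 and 4.7 N and contact force between each of tin_middle, tin_right and the fingers below 0.1 N and horizontal distance between tin_right_center and bore_right below 0.006 m and contact force between tin_right and rack between 0.5 and 4.7 N) or (height (world z) of tin_middle_center above 0.18 m and angle between tin_middle_center's own z axis and vertical below 0.2 rad and contact force between tin_middle and the fingers above 1 N and linear speed of tin_middle below 0.05 m/s and contact force between tin_middle and rack below 0.05 N and horizontal distance between tin_left_center and bore_left below 0.006 m and height (world z) of each of tin_left_center, tin_right_center below 0.054 m and angle between each of tin_left_center, tin_right_center's own z axis and vertical below 0.06 rad and contact force between tin_left and rack between 0.5 and 4.7 N and contact force between each of tin_left, tin_right and the fingers below 0.1 N and horizontal distance between tin_right_center and bore_right below 0.006 m and contact force between tin_right and rack between 0.5 and 4.7 N) or (height (world z) of tin_right_center above 0.18 m and angle between tin_right_center's own z axis and vertical below 0.2 rad and contact force between tin_right and the fingers above 1 N and linear speed of tin_right below 0.05 m/s and contact force between tin_right and rack below 0.05 N and horizontal distance between tin_left_center and bore_left below 0.006 m and height (world z) of each of tin_left_center, tin_middle_center below 0.054 m and angle between each of tin_left_center, tin_middle_center's own z axis and vertical below 0.06 rad and contact force between tin_left and rack between 0.5 and 4.7 N and contact force between each of tin_left, tin_middle and the fingers below 0.1 N and horizontal distance between tin_middle_center and bore_middle below 0.006 m and contact force between tin_middle and rack between 0.5 and 4.7 N))); the arm keeps its last pose, push and grip.
It fails at once if a tin is tipped over by more than 0.6 rad (angle between any of tin_left_center, tin_middle_center, tin_right_center's own z axis and vertical above 0.6 rad).
It fails at once if a bystander is moved by more than 3 cm (distance of any of flange, tape_measure, pliers from where it was at the start of the episode above 0.03 m).
It also fails if it takes over 58 s, if anything falls off the work surface, if the arm or the gripper's body presses on something with over 40 N, if the wrist force passes 120 N, or if a joint passes its speed limit or range.

ROBOT

A 6-joint arm with a two-finger parallel gripper is mounted at the origin on a cart in front of the work surface, level with it; the furniture and walls round the work are solid. World frame = base frame: x ahead of the robot, y to its left, z up, the work surface at z = 0. Lengths are in m, angles in degrees, forces in N, time in s.
With the tool pointing down it reaches from about 0.325 to 0.775 m from the base axis. Payload 5.5 kg.
Tool frame: the origin (TCP) lies midway between the tips of the shut fingers; the grasp point (between the pads) lies 19 mm behind it; z points along the fingers, y is the direction in which the jaws open and shut (so a half turn about z gives the same grasp; the last joint's range is limited). The gripper opens to 88 mm and grips with 3 to 60 N. Pads are 20 mm wide; open, the fingers measure 115 mm over their backs; the gripper's body (75 mm by 178 mm) begins 61 mm behind the grasp point.
Start: joints at [-66.675, 5.22, 70.514, -0, 104.267, -3.249], TCP at [0.268, -0.537, 0.223] pointing down, gripper open.
Joint ranges: [-164.24, 164.24], [-49.07, 125.15], [9.68, 141.18], [-86.29, 266.29], [3.28, 154.24], [-151.56, 151.56]. Speed limits (degrees/s): [147.25, 147.25, 172.46, 180, 180, 180].

INTERFACE

Orientations are given as [roll, pitch, yaw] about the fixed x, y, z axes, in that order (R = Rz(yaw) Ry(pitch) Rx(roll)).
In Python, from workcell import arm gives the robot as it stands.
- The arm moves only by the tool apply_moves, never from a script. Its argument "plan" is text: rows parted by semicolons, each of 5 numbers parted by spaces: the finger opening in cm, from 0 to 8.78, then the shift along the tool's x, y, z in cm, then the turn about the tool's z in degrees. A call has exactly 8 rows; each row is the pose to reach, as a shift and turn from the pose measured when the call began, along the tool's axes at that moment; what a row does not reach only later rows make up. A row lasts 1/10 s, in which the tool goes at most 50 mm and 8.59 degrees, less where a joint would pass 70% of its speed; a pose out of reach is approached as far as the arm can. A call with a gripper value outside its range is refused whole. The fingers move at their own pace and stop on an object; the grip force is fixed at half the most. Time passes only in rows, so rows that repeat a pose let the fingers close, or fill a call up. It gives the time, the measured TCP pose, the force and the opening at its end, in the units of the state.
- arm.state(): the state, without advancing time (a new reading comes with each control period).
- arm.snapshot(name): name is "side" or "top" or "wrist"; returns a dict with "pixels" (384x512x3 uint8, red, green, blue), "z_map" (384x512 float32, m along the optical axis (not along the pixel's ray), 0 where there is no reading), "K" (3x3 intrinsics, pixels), "extrinsics" (4x4, takes a point from world to camera coordinates); the wrist camera has in their place "tool_from_camera" (4x4, takes a point from camera to tool coordinates, whose origin is the TCP and whose axes are the flange's). Camera axes: x right, y down, z forward; pixel columns grow to the right and rows downward; lengths in m; the calibration is good to about 2 mm. A picture is of the moment at which its call begins: read the wrist's pose just before it.
- arm.close_job(): hands the job in, once; it reports no verdict.
Trained networks look in the newest picture that a camera, given by its name, has taken for a name from the list of things; names that differ only in an ending like _2 or _b are one class to them, and where a whole thing is asked for, a point or a joint stands for the part that bears it (a point fixed in the world has none). Each returns a list of dicts, best first, with "conf" (0 to 1); they miss things now and then, are a little off and sometimes report something else, mostly with a low value. They report only what shows in the picture. A call takes as long as a camera call. They do not tell look-alikes from the thing itself.
- arm.look_for(name, camera): "box" ([left, top, width, height] as shares, 0 to 1, of the picture: columns of its width, rows of its height, round what is visible of it).
- arm.landmark_of(name, camera): "point" ([column, row] as shares, 0 to 1, of the picture: columns of its width, rows of its height: a listed point, or the origin of a listed thing).
The state is a dict: "t": time; "q": joint angles; "qd": joint speeds; "tau": joint torques, N m; "tcp_pos": TCP position; "ee_rot": TCP orientation; "wrist_force": force on the tool from outside, world axes, zero at the start; "wrist_torque": the same for the moment, N m; "grip_width": finger opening in m.
Only numpy, scipy, OpenCV 4.12 (cv2) and the standard library are available. Lean on these libraries where they do the work, as an engineer would, in place of code of your own. Each camera call takes 0.05 s, during which the arm holds its last target.

## Working session

There is one attempt and no reset: what is moved stays moved. The work goes in short steps, Python scripts to look and compute and a tool call to move; the robot and the scene stay as the last step left them, time stands still between calls to the robot, and variables do not carry over. Pictures are saved under pics/ and viewed, and the job is handed in when it is done.

Besides the shell and the picture viewer there is one more tool, called after "Emit:" as name(argument=value, ...) on one line, values as JSON. apply_moves: Moves the arm, as the interface text tells. Its arguments: {"type":"object","properties":{"plan":{"type":"string"}},"required":["plan"]}

```bash
mkdir -p pics; cat > h.py <<'E'
import numpy as np, cv2
from workcell import arm
def save(s,n):
    cv2.imwrite(f'pics/{n}.png',cv2.cvtColor(s['pixels'],cv2.COLOR_RGB2BGR))
def w(s,c,r,z=None):
    K=np.array(s['K']);E=np.array(s['extrinsics']);T=np.linalg.inv(E)
    ray=np.linalg.inv(K)@[c,r,1]
    if z is None:
        d=s['z_map'][int(r),int(c)];p=ray*d
        return (T@[*p,1])[:3]
    d=T[:3,:3]@ray;o=T[:3,3]
    return o+d*(z-o[2])/d[2]
E
python3 - <<'E'
from h import *
print(arm.state())
for c in ['top','side']:
    s=arm.snapshot(c);save(s,c+'1')
    E=np.array(s['extrinsics']);print(c,np.linalg.inv(E)[:3].round(3).tolist(),np.array(s['K']).tolist())
    for n,z in [('tin_left_center',.049),('tin_middle_center',.049),('tin_right_center',.049),('bore_left',.01),('bore_middle',.01),('bore_right',.01),('rack',0)]:
        for d in arm.landmark_of(n,c)[:4]:
            p=np.array(d['point'])*[512,384]; print(c,n,round(d['conf'],2),p.round(0),w(s,*p,z).round(4))
E
```

```text
{'t': 0.0, 'q': array([-6.66753060e+01,  5.26367975e+00,  7.05804560e+01, -1.70518492e-03,
        1.04267066e+02, -3.24889319e+00]), 'qd': array([-0.14731033,  0.01775847,  0.03049571,  0.03652715, -0.06726801,
       -0.03235838]), 'tau': array([ 5.74415344e-05, -4.46455872e+01, -4.06446862e+01,  6.98397006e-02,
        2.94656237e-02, -1.53315500e-04]), 'tcp_pos': array([ 0.26827905, -0.53635283,  0.22151495]), 'ee_rot': array([-1.79888884e+02, -4.65142380e-03,  2.65731640e+01]), 'wrist_force': array([-0.52872329,  0.28404345, -0.52750849]), 'wrist_torque': array([0.06469641, 0.02091397, 0.00132992]), 'grip_width': 0.08757836311891391}
top [[0.015, -0.986, 0.166, 0.417], [-0.999, -0.02, -0.027, 0.111], [0.03, -0.165, -0.986, 1.117]] [[368.6141824130915, 0.0, 259.4808717307309], [0.0, 368.6141824130915, 188.5384474080988], [0.0, 0.0, 1.0]]
top tin_left_center 0.95 [162. 200.] [0.5557 0.365  0.049 ]
top tin_left_center 0.8 [191. 248.] [0.4201 0.2756 0.049 ]
top tin_left_center 0.56 [203. 214.] [0.5179 0.245  0.049 ]
top tin_left_center 0.53 [226. 251.] [0.4134 0.1741 0.049 ]
top tin
[... 555 characters left out ...]
0253709014, 0.0, 268.73394627082564], [0.0, 433.02860253709014, 197.33853560684878], [0.0, 0.0, 1.0]]
side tin_left_center 0.97 [316. 233.] [0.4213 0.1908 0.049 ]
side tin_left_center 0.9 [254. 271.] [0.5557 0.3815 0.049 ]
side tin_left_center 0.66 [275. 240.] [0.527  0.2516 0.049 ]
side tin_left_center 0.66 [308. 255.] [0.4281 0.2905 0.049 ]
side tin_middle_center 0.82 [275. 215.] [0.5515 0.1375 0.049 ]
side tin_middle_center 0.34 [210. 303.] [0.6302 0.5087 0.049 ]
side tin_right_center 0.78 [282. 194.] [0.5533 0.0217 0.049 ]
side bore_left 0.76 [276. 251.] [0.5243 0.2509 0.01  ]
side bore_middle 0.58 [278. 223.] [0.5434 0.126  0.01  ]
side bore_right 0.73 [280. 203.] [0.5598 0.019  0.01  ]
```

View pics/top1.png

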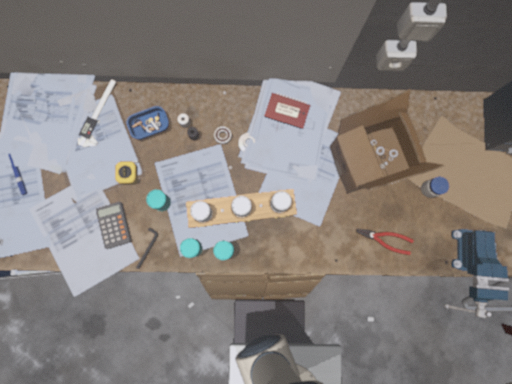

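View pics/side1.png

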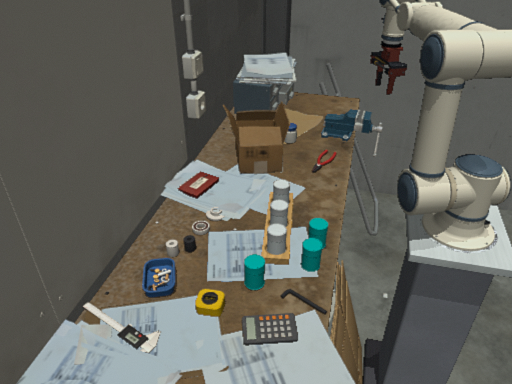

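The side and top views show three grey tins in the rack at top pixels (201,211), (241,206) and (281,202). The turquoise look-alikes are at (157,200), (191,248) and (224,251). Next I refine the lid centres with depth.

```bash
python3 - <<'E'
from h import *
for c in ['top','side']:
    s=arm.snapshot(c)
    K=np.array(s['K']);T=np.linalg.inv(np.array(s['extrinsics']))
    v,u=np.mgrid[:384,:512];z=s['z_map']
    P=np.stack([(u-K[0,2])/K[0,0]*z,(v-K[1,2])/K[1,1]*z,z],-1)@T[:3,:3].T+T[:3,3]
    hsv=cv2.cvtColor(s['pixels'],cv2.COLOR_RGB2HSV)
    m=(P[...,2]>.082)&(P[...,2]<.095)&(P[...,0]>.45)&(P[...,0]<.62)&(P[...,1]>-.04)&(P[...,1]<.31)&(z>0)
    n,l,st,ce=cv2.connectedComponentsWithStats(m.astype('uint8'))
    for i in range(1,n):
        if st[i,4]<20: continue
        q=P[l==i]; (cx,cy),r=cv2.minEnclosingCircle(q[:,:2].astype('float32'))
        print(c,st[i,4],q.mean(0).round(4),'circ',round(cx,4),round(cy,4),round(r,4),ce[i].round(1),hsv[l==i].mean(0).round(0))
    m=(P[...,2]>.016)&(P[...,2]<.032)&(hsv[...,1]>80)&(hsv[...,0]<30)&(P[...,0]>.4)&(P[...,0]<.66)&(P[...,1]>-.08)&(P[...,1]<.35)&(z>0)
    q=P[m][:,:2].astype('float32');print(len(q),cv2.minAreaRect(q))
E
```

```text
top 289 [0.5576 0.0217 0.0896] circ 0.5579 0.0212 0.0271 [281.1 200.2] [116.   6. 219.]
top 292 [0.5418 0.1343 0.0896] circ 0.5422 0.1342 0.0268 [241. 205.] [116.   7. 221.]
top 299 [0.5252 0.2488 0.0893] circ 0.5256 0.2491 0.0273 [199.7 210.1] [112.   8. 221.]
127 ((0.5390604734420776, 0.1338748037815094), (0.0731874406337738, 0.3120000958442688), 7.925260543823242)
side 148 [0.5579 0.027  0.0875] circ 0.5588 0.0247 0.0297 [280.9 184.5] [ 68.  10. 182.]
side 179 [0.542  0.1401 0.0877] circ 0.5432 0.1387 0.0286 [278.6 205.5] [ 71.  11. 184.]
side 221 [0.525  0.2546 0.0877] circ 0.5257 0.252 0.029 [276.3 230.3] [ 71.  12. 186.]
628 ((0.5417237281799316, 0.13846096396446228), (0.07933752238750458, 0.3264920115470886), 8.297741889953613)
```

```bash
cat >> h.py <<'E'
from scipy.spatial.transform import Rotation as Ro
def go(x,y,z,yaw=8.2):
    s=arm.state();R=Ro.from_euler('xyz',s['ee_rot'],degrees=True)
    d=R.inv().apply(np.array([x,y,z])-s['tcp_pos'])*100
    print('t',s['t'],'tcp',s['tcp_pos'].round(4),'rot',s['ee_rot'].round(2),'F',s['wrist_force'].round(2),'g',round(s['grip_width'],4))
    print('shift cm',d.round(2),'turn',round(s['ee_rot'][2]-yaw,2))
E
python3 -c "
from h import *
go(.5255,.25,.2)"
```

```text
t 0.9 tcp [ 0.2684 -0.5366  0.2226] rot [-180.      0.     26.58] F [ 0.86 -0.72 -0.54] g 0.0878
shift cm [ 58.18 -58.85   2.26] turn 18.38
```

Emit:
apply_moves(plan="8.7 58.2 -58.85 2.3 18.4;8.7 58.2 -58.85 2.3 18.4;8.7 58.2 -58.85 2.3 18.4;8.7 58.2 -58.85 2.3 18.4;8.7 58.2 -58.85 2.3 18.4;8.7 58.2 -58.85 2.3 18.4;8.7 58.2 -58.85 2.3 18.4;8.7 58.2 -58.85 2.3 18.4")

```text
t: 1.7
tcp_pos: [0.3929, -0.1547, 0.2118]
ee_rot: [180.0, -0.1, 8.1]
wrist_force: [1.2, -0.1, -0.0]
grip_width: 0.0871
```

```bash
python3 -c "
from h import *
go(.5255,.25,.2)"
```

```text
t 1.7 tcp [ 0.3929 -0.1547  0.2118] rot [ 1.7996e+02 -6.0000e-02  8.1500e+00] F [ 1.18 -0.07 -0.  ] g 0.0871
shift cm [ 18.86 -38.18   1.18] turn -0.05
```

Emit:
apply_moves(plan="8.7 18.9 -38.2 1.2 0;8.7 18.9 -38.2 1.2 0;8.7 18.9 -38.2 1.2 0;8.7 18.9 -38.2 1.2 0;8.7 18.9 -38.2 1.2 0;8.7 18.9 -38.2 1.2 0;8.7 18.9 -38.2 1.2 0;8.7 18.9 -38.2 1.2 0")

```text
t: 2.5
tcp_pos: [0.5173, 0.2257, 0.2006]
ee_rot: [180.0, -0.1, 8.2]
wrist_force: [0.1, 0.1, 0.3]
grip_width: 0.0871
```

```bash
cat >> h.py <<'E'
def wrist(name=None,lo=.08,hi=.1):
    st=arm.state();s=arm.snapshot('wrist')
    if name: save(s,name)
    K=np.array(s['K']);C=np.array(s['tool_from_camera']);z=s['z_map']
    T=np.eye(4);T[:3,:3]=Ro.from_euler('xyz',st['ee_rot'],degrees=True).as_matrix();T[:3,3]=st['tcp_pos'];T=T@C
    v,u=np.mgrid[:384,:512]
    P=np.stack([(u-K[0,2])/K[0,0]*z,(v-K[1,2])/K[1,1]*z,z],-1)@T[:3,:3].T+T[:3,3]
    m=(P[...,2]>lo)&(P[...,2]<hi)&(z>0)
    n,l,q,ce=cv2.connectedComponentsWithStats(m.astype('uint8'))
    for i in range(1,n):
        if q[i,4]<150: continue
        p=P[l==i];c,r=cv2.minEnclosingCircle(p[:,:2].astype('float32'))
        print('blob',q[i,:4],p.mean(0).round(4),'circ',np.round(c,4),round(r,4))
    return P,s
E
python3 -c "
from h import *
wrist('w1')
go(.5255,.25,.06)"
```

```text
blob [193 141  63  63] [0.5261 0.2511 0.0884] circ [0.525  0.2511] 0.0273
blob [326 140  66  63] [0.5431 0.1376 0.0882] circ [0.542  0.1366] 0.0276
blob [456 141  56  63] [0.5578 0.0293 0.0878] circ [0.5579 0.0238] 0.0277
t 2.55 tcp [0.5178 0.2319 0.1979] rot [-1.7982e+02  5.0000e-02  8.4300e+00] F [-4.7   1.14 -1.32] g 0.087
shift cm [ 1.04 -1.64 13.79] turn 0.23
```

View pics/w1.png

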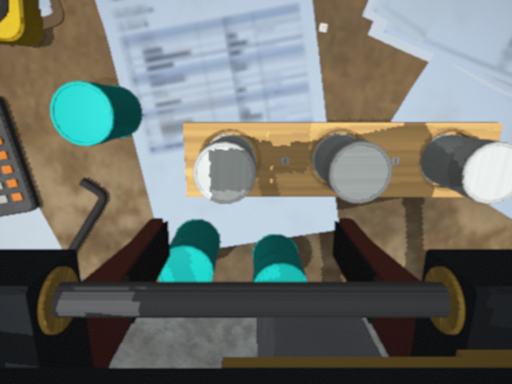

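Emit:
apply_moves(plan="8.7 1.0 -1.8 3 0.3;8.7 1.0 -1.8 5 0.3;8.7 1.0 -1.8 6 0.3;8.7 1.0 -1.8 6 0.3;8.7 1.0 -1.8 6 0.3;8.7 1.0 -1.8 6 0.3;8.7 1.0 -1.8 6 0.3;8.7 1.0 -1.8 6 0.3")

```text
t: 3.35
tcp_pos: [0.5253, 0.2512, 0.1391]
ee_rot: [-179.8, -0.0, 8.1]
wrist_force: [-0.3, -0.4, 0.6]
grip_width: 0.0869
```

```bash
python3 -c "
from h import *
wrist('w2')
go(.5255,.2505,.040)"
```

```text
blob [214 167  79  78] [0.5265 0.2512 0.0883] circ [0.5252 0.251 ] 0.0274
blob [379 167  85  78] [0.5435 0.1382 0.0881] circ [0.5426 0.136 ] 0.0279
t 3.4 tcp [0.5252 0.2512 0.1388] rot [-1.798e+02 -2.000e-02  8.110e+00] F [-0.08  0.93  0.73] g 0.0867
shift cm [0.01 0.11 9.88] turn -0.09
```

Emit:
apply_moves(plan="8.7 0 0 3 0;8.7 0 0 5.5 0;8.7 0 0 7.5 0;8.7 0 0 9 0;8.7 0 0 9.8 0;8.7 0 0 9.8 0;5 0 0 9.8 0;5 0 0 9.8 0")

```text
t: 4.2
tcp_pos: [0.526, 0.2519, 0.0423]
ee_rot: [-179.8, -0.2, 8.1]
wrist_force: [0.2, -0.3, 1.0]
grip_width: 0.0743
```

```bash
python3 -c "
from h import *
go(.5255,.2505,.100)"
```

```text
t 4.2 tcp [0.526  0.2519 0.0423] rot [-1.7977e+02 -1.6000e-01  8.1100e+00] F [ 0.21 -0.3   0.96] g 0.0743
shift cm [-0.05  0.11 -5.77] turn -0.09
```

Emit:
apply_moves(plan="4.5 0 0 0.2 0;4.5 0 0 0.2 0;4.5 0 0 0.2 0;4.5 0 0 0.2 0;4.5 0 0 0.2 0;4.5 0 0 0.2 0;4.5 0 0 0.2 0;4.5 0 0 0.2 0")

```text
t: 5.0
tcp_pos: [0.5263, 0.2518, 0.0408]
ee_rot: [-179.8, -0.2, 8.1]
wrist_force: [0.4, -2.2, 5.6]
grip_width: 0.0536
```

```bash
python3 -c "
from h import *
go(.5255,.2505,.100)"
```

```text
t 5.0 tcp [0.5263 0.2518 0.0408] rot [-179.78   -0.2     8.11] F [ 0.37 -2.22  5.55] g 0.0536
shift cm [-0.08  0.09 -5.92] turn -0.09
```

Emit:
apply_moves(plan="4.5 0 0 -0.7 0;4.5 0 0 -2 0;4.5 0 0 -3.5 0;4.5 0 0 -5 0;4.5 0 0 -5.5 0;4.5 0 0 -5.5 0;4.5 0 0 -5.5 0;4.5 0 0 -5.5 0")

```text
t: 5.8
tcp_pos: [0.5257, 0.2513, 0.0948]
ee_rot: [-179.8, -0.1, 8.1]
wrist_force: [-0.4, -0.5, -2.5]
grip_width: 0.0535
```

Emit:
apply_moves(plan="4.5 0 0 0 0;4.5 0 0 0 0;4.5 0 0 0 0;4.5 0 0 0 0;4.5 0 0 0 0;4.5 0 0 0 0;4.5 0 0 0 0;4.5 0 0 0 0")

```text
t: 6.6
tcp_pos: [0.5257, 0.2514, 0.0949]
ee_rot: [-179.8, -0.1, 8.1]
wrist_force: [-0.9, 0.9, -1.8]
grip_width: 0.0534
```

```bash
python3 -c "
from h import *
for i in range(4):
    go(.5263,.2518,.0415); s=arm.state();print(s['wrist_torque'].round(2),s['tau'].round(2));P,sn=wrist('w3' if i==0 else None,.1,.16)"
```

```text
t 6.6 tcp [0.5257 0.2514 0.0949] rot [-1.798e+02 -1.200e-01  8.110e+00] F [-0.88  0.93 -1.79] g 0.0534
shift cm [ 0.05 -0.02  5.34] turn -0.09
[0.02 0.03 0.03] [-0.000e+00 -4.388e+01 -4.147e+01  1.000e-02 -9.000e-02 -0.000e+00]
blob [143 195 216  87] [0.539  0.2542 0.1368] circ [0.5361 0.2537] 0.0392
blob [194 318 114  28] [0.5059 0.2495 0.1426] circ [0.511  0.2503] 0.0228
t 6.65 tcp [0.5257 0.2514 0.0948] rot [-1.798e+02 -1.100e-01  8.110e+00] F [ 0.09 -0.67 -2.45] g 0.0532
shift cm [ 0.05 -0.01  5.33] turn -0.09
[ 0.05  0.03 -0.03] [ 0.000e+00 -4.388e+01 -4.147e+01  1.000e-02 -9.000e-02 -0.000e+00]
blob [143 195 216  87] [0.539  0.2542 0.1367] circ [0.5363 0.2537] 0.0391
blob [194 318 114  28] [0.5059 0.2495 0.1425] circ [0.5105 0.2502] 0.0229
t 6.7 tcp [0.5257 0.2514 0.0949] rot [-1.798e+02 -1.200e-01  8.100e+00] F [-0.31 -0.78 -1.39] g 0.0535
shift cm [ 0.05 -0.02  5.34] turn -0.1
[0.03 0.01 0.02] [ 0.000e+00 -4.389e+01 -4.147e+01  1.000e-02 -9.000e-02 -0.000e+00]
blob [143 195 216  87] [0.539  0.2542 0.1368] circ [0.5357 0.2535] 0.0392
blob [194 318 114  28] [0.5059 0.2495 0.1425] circ [0.5108 0.2502] 0.0228
t 6.75 tcp [0.5257 0.2514 0.0949] rot [-1.798e+02 -1.200e-01  8.110e+00] F [-0.15  0.32 -2.21] g 0.0536
shift cm [ 0.05 -0.02  5.34] turn -0.09
[0.   0.03 0.03] [-0.000e+00 -4.389e+01 -4.147e+01  1.000e-02 -9.000e-02 -0.000e+00]
blob [143 195 216  87] [0.539  0.2542 0.1368] circ [0.536  0.2538] 0.0391
blob [194 318 114  28] [0.5059 0.2495 0.1425] circ [0.5106 0.2502] 0.0229
```

View pics/w3.png

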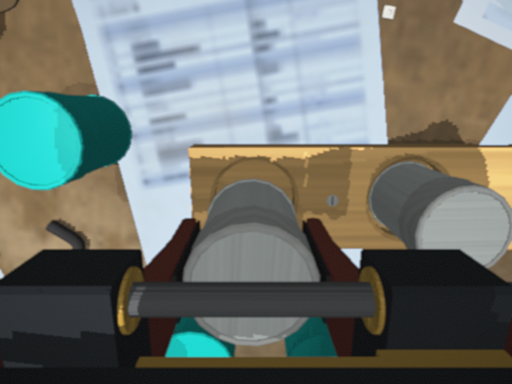

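Left tin weighs about 2 N, so it can't be the heaviest. It's held upright and clear of its hole, around (240,180). Now I set it back.

Emit:
apply_moves(plan="4.5 0 0 2 0;4.5 0 0 3.5 0;4.5 0 0 4.3 0;4.5 0 0 4.9 0;4.5 0 0 5.35 0;4.5 0 0 5.4 0;4.5 0 0 5.4 0;4.5 0 0 5.4 0")

```text
t: 7.6
tcp_pos: [0.526, 0.2516, 0.0413]
ee_rot: [-179.8, -0.2, 8.1]
wrist_force: [1.3, -0.8, -2.1]
grip_width: 0.0536
```

```bash
python3 -c "
from h import *
go(.5263,.2518,.0415)"
```

```text
t 7.6 tcp [0.526  0.2516 0.0413] rot [-1.7979e+02 -1.5000e-01  8.1100e+00] F [ 1.32 -0.83 -2.1 ] g 0.0536
shift cm [ 0.03 -0.01 -0.02] turn -0.09
```

Emit:
apply_moves(plan="4.5 0 0 0.1 0;4.5 0 0 0.1 0;6 0 0 0.1 0;7 0 0 0.1 0;8.7 0 0 0.1 0;8.7 0 0 0.1 0;8.7 0 0 0.1 0;8.7 0 0 0.1 0")

```text
t: 8.4
tcp_pos: [0.5261, 0.2516, 0.0403]
ee_rot: [-179.8, -0.2, 8.1]
wrist_force: [-0.2, -0.0, 0.5]
grip_width: 0.087
```

Emit:
apply_moves(plan="8.7 0 0 -1 0;8.7 0 0 -3.5 0;8.7 0 0 -7 0;8.7 0 0 -10 0;8.7 0 0 -10 0;8.7 0 3 -10 0;8.7 0 3 -10 0;8.7 0 3 -10 0")

```text
t: 9.2
tcp_pos: [0.5299, 0.2213, 0.1397]
ee_rot: [-179.8, -0.1, 8.0]
wrist_force: [-0.3, -0.2, -1.0]
grip_width: 0.0868
```

```bash
python3 -c "
from h import *
wrist('w4',.078,.1)
go(.5423,.1362,.139)"
```

```text
blob [ 0 94 73 80] [0.5576 0.375  0.0788] circ [0.5565 0.3764] 0.0275
blob [167 167  79  79] [0.5263 0.2525 0.0882] circ [0.5247 0.2525] 0.0275
blob [335 166  84  79] [0.5453 0.137  0.088 ] circ [0.5422 0.1363] 0.0276
blob [495 180  17  56] [0.5529 0.0475 0.0839] circ [0.5529 0.0396] 0.0206
blob [131 318  67  34] [0.4139 0.2755 0.0787] circ [0.4196 0.2762] 0.0266
blob [246 318  67  39] [0.4225 0.1843 0.0786] circ [0.4184 0.1838] 0.027
t 9.25 tcp [0.5298 0.2218 0.1397] rot [-1.7977e+02 -1.1000e-01  8.0800e+00] F [-0.2  -0.31 -0.72] g 0.087
shift cm [0.03 8.65 0.04] turn -0.12
```

View pics/w4.png

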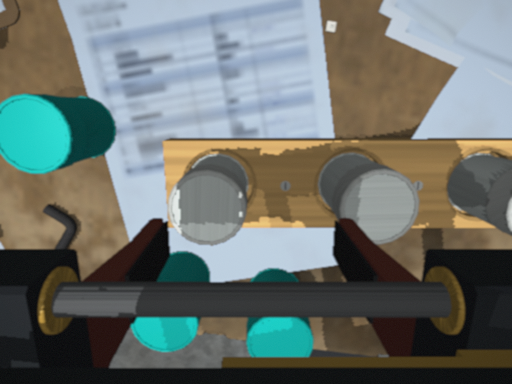

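The left tin is seated again, lid at pixel (207,206) and z 0.088. Next the middle tin.

Emit:
apply_moves(plan="8.7 0 4 0 0;8.7 0 8.6 0 0;8.7 0 8.65 0 0;8.7 0 8.65 0 0;8.7 0 8.65 0 0;8.7 0 8.65 0 0;8.7 0 8.65 0 0;8.7 0 8.65 0 0")

```text
t: 10.05
tcp_pos: [0.5418, 0.1369, 0.1394]
ee_rot: [-179.8, -0.1, 8.2]
wrist_force: [-0.2, 0.3, 0.1]
grip_width: 0.087
```

```bash
python3 -c "
from h import *
wrist(None,.082,.1)
go(.5423,.1362,.0408)"
```

```text
blob [214 167  79  78] [0.5433 0.1365 0.0884] circ [0.5419 0.1366] 0.0276
blob [ 42 168  83  77] [0.5263 0.2514 0.0883] circ [0.5243 0.2526] 0.0281
blob [379 168  83  78] [0.5593 0.0245 0.0882] circ [0.558  0.0231] 0.0275
t 10.1 tcp [0.5419 0.1367 0.1394] rot [-1.7977e+02 -1.1000e-01  8.1400e+00] F [ 0.09 -0.41  0.21] g 0.0871
shift cm [0.02 0.1  9.86] turn -0.06
```

Emit:
apply_moves(plan="8.7 0 0 3 0;8.7 0 0 5.5 0;8.7 0 0 7.5 0;8.7 0 0 9 0;8.7 0 0 9.8 0;6.5 0 0 9.8 0;4.5 0 0 9.8 0;4.5 0 0 9.8 0")

```text
t: 10.9
tcp_pos: [0.5428, 0.1373, 0.0428]
ee_rot: [-179.8, -0.2, 8.1]
wrist_force: [0.5, -0.4, -0.6]
grip_width: 0.0663
```

Emit:
apply_moves(plan="4.5 0 0 0.1 0;4.5 0 0 0.1 0;4.5 0 0 0.1 0;4.5 0 0 0.1 0;4.5 0 0 0.1 0;4.5 0 0 0.1 0;4.5 0 0 0.1 0;4.5 0 0 0.1 0")

```text
t: 11.7
tcp_pos: [0.5436, 0.1366, 0.0428]
ee_rot: [-179.8, -0.3, 8.1]
wrist_force: [0.9, -4.9, 4.6]
grip_width: 0.0523
```

```bash
python3 -c "
from h import *
go(.5423,.1362,.0408)"
```

```text
t 11.7 tcp [0.5436 0.1366 0.0428] rot [-179.84   -0.35    8.11] F [ 0.86 -4.85  4.61] g 0.0523
shift cm [-0.14  0.02  0.2 ] turn -0.09
```

Emit:
apply_moves(plan="4.5 0 0 -0.7 0;4.5 0 0 -2 0;4.5 0 0 -3.5 0;4.5 0 0 -5 0;4.5 0 0 -5.5 0;4.5 0 0 -5.5 0;4.5 0 0 -5.5 0;4.5 0 0 -5.5 0")

```text
t: 12.5
tcp_pos: [0.5428, 0.1363, 0.0968]
ee_rot: [-179.8, -0.3, 8.1]
wrist_force: [0.2, 0.4, -7.1]
grip_width: 0.0518
```

Emit:
apply_moves(plan="4.5 0 0 0 0;4.5 0 0 0 0;4.5 0 0 0 0;4.5 0 0 0 0;4.5 0 0 0 0;4.5 0 0 0 0;4.5 0 0 0 0;4.5 0 0 0 0")

```text
t: 13.3
tcp_pos: [0.5428, 0.1363, 0.0969]
ee_rot: [-179.8, -0.3, 8.1]
wrist_force: [-0.5, -0.4, -6.9]
grip_width: 0.0517
```

```bash
python3 -c "
from h import *
for i in range(4):
    go(.5430,.1367,.042); s=arm.state();print(s['wrist_torque'].round(2),s['tau'].round(2));P,sn=wrist('w5' if i==0 else None,.1,.17)"
```

```text
t 13.3 tcp [0.5428 0.1363 0.0969] rot [-179.84   -0.26    8.11] F [-0.49 -0.41 -6.88] g 0.0517
shift cm [ 0.   -0.02  5.49] turn -0.09
[-0.   -0.02  0.02] [-0.000e+00 -4.404e+01 -4.450e+01  3.000e-02 -1.000e-01 -0.000e+00]
blob [146 194 210  88] [0.5556 0.1391 0.1374] circ [0.5533 0.1387] 0.0382
blob [163 318  20  39] [0.5324 0.1634 0.1632] circ [0.534  0.1639] 0.0076
blob [197 318 108  25] [0.522  0.1344 0.1425] circ [0.5266 0.1349] 0.0219
blob [319 318  20  39] [0.5402 0.1091 0.163 ] circ [0.5417 0.109 ] 0.0078
t 13.35 tcp [0.5428 0.1363 0.0969] rot [-179.84   -0.25    8.11] F [ 0.1   1.02 -7.13] g 0.052
shift cm [ 0.   -0.02  5.49] turn -0.09
[ 0.01 -0.04 -0.05] [-0.000e+00 -4.405e+01 -4.450e+01  3.000e-02 -1.000e-01 -0.000e+00]
blob [146 194 210  88] [0.5556 0.1391 0.1374] circ [0.5531 0.1385] 0.0382
blob [163 318  20  38] [0.5322 0.1634 0.1631] circ [0.5338 0.1638] 0.0076
blob [197 318 108  25] [0.522  0.1344 0.1426] circ [0.526 0.135] 0.0221
blob [319 318  20  38] [0.5401 0.1091 0.1631] circ [0.5419 0.1091] 0.008
t 13.4 tcp [0.5428 0.1363 0.0969] rot [-179.84   -0.25    8.11] F
[... 272 characters left out ...]
1632] circ [0.5342 0.1639] 0.0078
blob [197 318 108  25] [0.5219 0.1344 0.1425] circ [0.5263 0.135 ] 0.022
blob [319 318  20  39] [0.5401 0.1092 0.163 ] circ [0.5416 0.1091] 0.0079
t 13.45 tcp [0.5428 0.1363 0.0969] rot [-179.84   -0.26    8.11] F [-0.67 -0.67 -6.85] g 0.0523
shift cm [ 0.   -0.02  5.49] turn -0.09
[ 0.05 -0.01 -0.02] [ 0.000e+00 -4.405e+01 -4.450e+01  3.000e-02 -1.000e-01 -0.000e+00]
blob [146 194 210  88] [0.5556 0.1391 0.1374] circ [0.5532 0.1389] 0.0383
blob [163 318  20  39] [0.5323 0.1634 0.1631] circ [0.5343 0.1638] 0.0078
blob [197 318 108  25] [0.522  0.1344 0.1425] circ [0.5259 0.1347] 0.0221
blob [319 318  21  39] [0.5403 0.1092 0.1632] circ [0.5419 0.1092] 0.0079
```

View pics/w5.png

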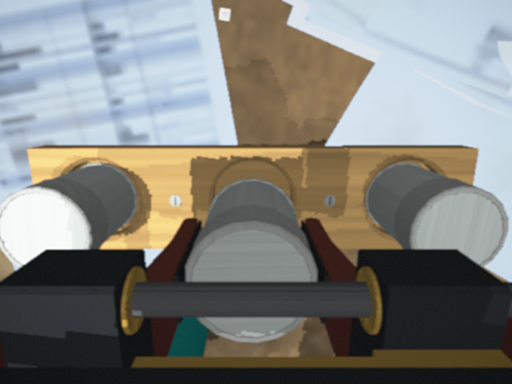

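The middle tin weighs about 6.9 N and the left about 2 N, so the middle is the heaviest unless the right surprises. It's held upright at pixel (253,270), with the right lid at (460,230). Now I lower it home.

Emit:
apply_moves(plan="4.5 0 0 2 0;4.5 0 0 3.5 0;4.5 0 0 4.3 0;4.5 0 0 4.9 0;4.5 0 0 5.35 0;4.5 0 0 5.4 0;4.5 0 0 5.5 0;4.5 0 0 5.5 0")

```text
t: 14.3
tcp_pos: [0.5434, 0.1366, 0.0427]
ee_rot: [-179.8, -0.3, 8.1]
wrist_force: [-0.6, 0.0, -5.7]
grip_width: 0.0516
```

```bash
python3 -c "
from h import *
go(.5430,.1366,.0422)"
```

```text
t 14.3 tcp [0.5434 0.1366 0.0427] rot [-179.84   -0.32    8.11] F [-0.61  0.02 -5.73] g 0.0516
shift cm [-0.04 -0.01  0.05] turn -0.09
```

Emit:
apply_moves(plan="4.5 0 0 0.1 0;4.5 0 0 0.1 0;6 0 0 0.1 0;7 0 0 0.1 0;8.7 0 0 0.1 0;8.7 0 0 0.1 0;8.7 0 0 0.1 0;8.7 0 0 0.1 0")

```text
t: 15.1
tcp_pos: [0.5435, 0.1366, 0.0418]
ee_rot: [-179.8, -0.3, 8.1]
wrist_force: [0.1, 0.6, -0.8]
grip_width: 0.0869
```

Emit:
apply_moves(plan="8.7 0 0 -1 0;8.7 0 0 -3.5 0;8.7 0 0 -7 0;8.7 0 0 -9.8 0;8.7 0 3 -9.8 0;8.7 0 8 -9.8 0;8.7 0 11.4 -9.8 0;8.7 0 11.4 -9.8 0")

```text
t: 15.9
tcp_pos: [0.5595, 0.0197, 0.1403]
ee_rot: [-179.9, -0.4, 7.8]
wrist_force: [0.0, 0.1, -0.8]
grip_width: 0.0867
```

Emit:
apply_moves(plan="8.7 0 0.1 0 0;8.7 0 0.1 0 0;8.7 0 0.1 0 0;8.7 0 0.1 0 0;8.7 0 0.1 0 0;8.7 0 0.1 0 0;8.7 0 0.1 0 0;8.7 0 0.1 0 0")

```text
t: 16.7
tcp_pos: [0.5596, 0.0188, 0.1402]
ee_rot: [-179.9, -0.4, 7.9]
wrist_force: [-0.9, 0.0, 0.1]
grip_width: 0.0869
```

```bash
python3 -c "
from h import *
wrist('w6',.078,.1)
go(.558,.0231,.0415)"
```

```text
blob [ 38 168  85  78] [0.5439 0.136  0.088 ] circ [0.5421 0.1378] 0.0276
blob [207 168  79  78] [0.5595 0.0231 0.0883] circ [0.5581 0.0231] 0.0274
t 16.75 tcp [0.5596 0.0187 0.1402] rot [-179.93   -0.37    7.85] F [0.81 0.52 0.2 ] g 0.0871
shift cm [-0.16 -0.45  9.87] turn -0.35
```

View pics/w6.png

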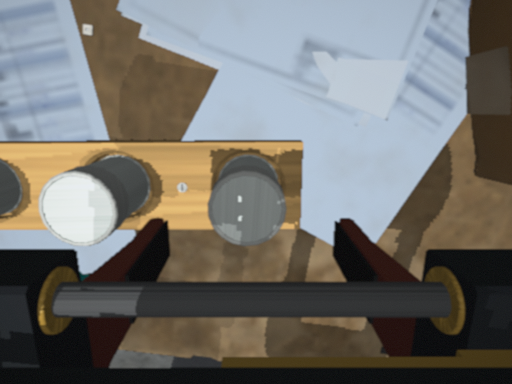

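The middle tin is back at home, lid at (79,206) and z 0.088. The right tin's lid is at (247,207), offset −0.16/−0.45 cm from the tool. I correct for that and descend.

Emit:
apply_moves(plan="8.7 -0.15 -0.45 1 -0.3;8.7 -0.15 -0.45 3 -0.3;8.7 -0.15 -0.45 5 -0.3;8.7 -0.15 -0.45 7 -0.3;8.7 -0.15 -0.45 9 -0.3;8.7 -0.15 -0.45 9.9 -0.3;8.7 -0.15 -0.45 9.9 -0.3;8.7 -0.15 -0.45 9.9 -0.3")

```text
t: 17.55
tcp_pos: [0.5584, 0.0232, 0.0418]
ee_rot: [-179.9, -0.4, 8.2]
wrist_force: [0.6, -0.1, 0.2]
grip_width: 0.0873
```

Emit:
apply_moves(plan="6.5 0 0 0 0;4.5 0 0 0 0;4.5 0 0 0 0;4.5 0 0 0 0;4.5 0 0 0 0;4.5 0 0 0 0;4.5 0 0 0 0;4.5 0 0 0 0")

```text
t: 18.35
tcp_pos: [0.5586, 0.023, 0.0422]
ee_rot: [-180.0, -0.4, 8.1]
wrist_force: [-1.4, -1.9, 2.5]
grip_width: 0.053
```

```bash
python3 -c "
from h import *
go(.558,.0231,.0415)"
```

```text
t 18.35 tcp [0.5586 0.023  0.0422] rot [-179.96   -0.44    8.14] F [-1.44 -1.88  2.45] g 0.053
shift cm [-0.06 -0.02  0.07] turn -0.06
```

Emit:
apply_moves(plan="4.5 0 0 -0.7 0;4.5 0 0 -2 0;4.5 0 0 -3.5 0;4.5 0 0 -5 0;4.5 0 0 -5.5 0;4.5 0 0 -5.5 0;4.5 0 0 -5.5 0;4.5 0 0 -5.5 0")

```text
t: 19.15
tcp_pos: [0.5576, 0.0229, 0.0962]
ee_rot: [-179.9, -0.3, 8.1]
wrist_force: [-0.6, 0.0, -3.5]
grip_width: 0.0535
```

Emit:
apply_moves(plan="4.5 0 0 0 0;4.5 0 0 0 0;4.5 0 0 0 0;4.5 0 0 0 0;4.5 0 0 0 0;4.5 0 0 0 0;4.5 0 0 0 0;4.5 0 0 0 0")

```text
t: 19.95
tcp_pos: [0.5577, 0.0229, 0.0962]
ee_rot: [-179.9, -0.4, 8.1]
wrist_force: [0.6, 0.1, -3.3]
grip_width: 0.0534
```

```bash
python3 -c "
from h import *
for i in range(4):
    go(.5586,.023,.042); s=arm.state();print(s['wrist_torque'].round(2),s['tau'].round(2));sn=arm.snapshot('wrist'); i or save(sn,'w7')"
```

```text
t 19.95 tcp [0.5577 0.0229 0.0962] rot [-179.95   -0.35    8.14] F [ 0.58  0.11 -3.27] g 0.0534
shift cm [0.06 0.01 5.42] turn -0.06
[ 0.01  0.03 -0.04] [-0.000e+00 -4.170e+01 -4.237e+01  4.000e-02 -1.000e-01 -0.000e+00]
t 20.0 tcp [0.5576 0.0229 0.0962] rot [-179.95   -0.35    8.14] F [ 0.04  0.2  -3.  ] g 0.0532
shift cm [0.06 0.01 5.42] turn -0.06
[ 0.02 -0.02 -0.01] [ 0.000e+00 -4.171e+01 -4.237e+01  4.000e-02 -1.000e-01 -0.000e+00]
t 20.05 tcp [0.5577 0.0229 0.0962] rot [-179.95   -0.35    8.14] F [ 0.8   0.23 -3.92] g 0.0528
shift cm [0.06 0.01 5.42] turn -0.06
[-0.02  0.03  0.03] [-0.000e+00 -4.171e+01 -4.237e+01  4.000e-02 -1.000e-01 -0.000e+00]
t 20.1 tcp [0.5576 0.0229 0.0962] rot [-179.95   -0.35    8.15] F [-0.44 -0.31 -3.1 ] g 0.053
shift cm [0.06 0.01 5.42] turn -0.05
[ 0.04  0.01 -0.04] [ 0.000e+00 -4.171e+01 -4.237e+01  4.000e-02 -1.000e-01 -0.000e+00]
```

View pics/w7.png

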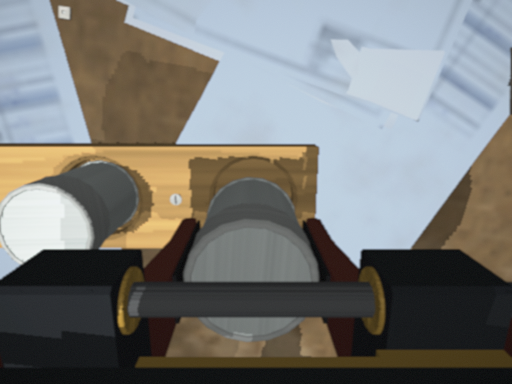

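The right tin weighs about 3.3 N, so the middle (about 6.9 N) is the heaviest. The right tin is held upright at pixel (252,270) above its hole. I set it back and return to the middle.

Emit:
apply_moves(plan="4.5 0 0 2 0;4.5 0 0 3.5 0;4.5 0 0 4.3 0;4.5 0 0 4.9 0;4.5 0 0 5.35 0;4.5 0 0 5.45 0;4.5 0 0 5.5 0;4.5 0 0 5.5 0")

```text
t: 20.95
tcp_pos: [0.5584, 0.023, 0.0422]
ee_rot: [-180.0, -0.4, 8.1]
wrist_force: [-1.4, 0.5, 0.1]
grip_width: 0.0529
```

Emit:
apply_moves(plan="4.5 0 0 0.05 0;4.5 0 0 0.05 0;6 0 0 0.05 0;7 0 0 0.05 0;8.7 0 0 0.05 0;8.7 0 0 0.05 0;8.7 0 0 0.05 0;8.7 0 0 0.05 0")

```text
t: 21.75
tcp_pos: [0.5584, 0.023, 0.0417]
ee_rot: [-180.0, -0.4, 8.1]
wrist_force: [0.7, 0.8, 0.3]
grip_width: 0.0873
```

Emit:
apply_moves(plan="8.7 0 0 -1 0;8.7 0 0 -3.5 0;8.7 0 0 -7 0;8.7 0 0 -9.8 0;8.7 0 -3 -9.8 0;8.7 0 -3 -9.8 0;8.7 0 -3 -9.8 0;8.7 0 -3 -9.8 0")

```text
t: 22.55
tcp_pos: [0.5532, 0.052, 0.1392]
ee_rot: [-180.0, -0.4, 8.1]
wrist_force: [1.0, 0.1, -0.5]
grip_width: 0.0874
```

```bash
python3 -c "
from h import *
wrist('w8',.082,.1)
go(.5423,.1368,.14)"
```

```text
blob [ 86 167  82  77] [0.5448 0.1385 0.0883] circ [0.5419 0.1377] 0.0275
blob [255 167  79  78] [0.559  0.0246 0.0883] circ [0.5578 0.0242] 0.0274
t 22.6 tcp [0.5532 0.0519 0.1391] rot [-179.97   -0.35    8.12] F [ 0.34 -0.23 -0.05] g 0.0868
shift cm [ 0.12 -8.56 -0.09] turn -0.08
```

View pics/w8.png

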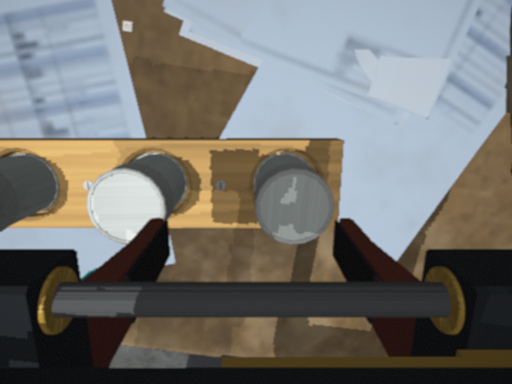

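The right tin is seated, lid at (294,206) and z 0.088. Now back to the middle tin at (127,206).

Emit:
apply_moves(plan="8.7 0.1 -4 0 0;8.7 0.1 -8.55 0 0;8.7 0.1 -8.55 0 0;8.7 0.1 -8.55 0 0;8.7 0.1 -8.55 0 0;8.7 0.1 -8.55 0 0;8.7 0.1 -8.55 0 0;8.7 0.1 -8.55 0 0")

```text
t: 23.4
tcp_pos: [0.5423, 0.1359, 0.1392]
ee_rot: [-180.0, -0.4, 8.0]
wrist_force: [-0.1, -0.2, -0.2]
grip_width: 0.0869
```

```bash
python3 -c "
from h import *
wrist(None,.082,.1)
go(.5421,.137,.042)"
```

```text
blob [ 40 169  84  78] [0.5263 0.2515 0.0883] circ [0.5249 0.2525] 0.0276
blob [210 168  79  78] [0.5431 0.138  0.0884] circ [0.5419 0.1379] 0.0274
blob [375 168  83  78] [0.5591 0.0256 0.0882] circ [0.5582 0.0241] 0.0278
t 23.45 tcp [0.5422 0.1361 0.1391] rot [-179.97   -0.35    8.06] F [-0.28  0.76 -0.01] g 0.0872
shift cm [-0.06 -0.09  9.71] turn -0.14
```

Emit:
apply_moves(plan="8.7 -0.05 -0.15 1 0;8.7 -0.05 -0.15 3 0;8.7 -0.05 -0.15 5 0;8.7 -0.05 -0.15 7 0;8.7 -0.05 -0.15 9 0;8.7 -0.05 -0.15 9.7 0;8.7 -0.05 -0.15 9.7 0;8.7 -0.05 -0.15 9.7 0")

```text
t: 24.25
tcp_pos: [0.5425, 0.1377, 0.0429]
ee_rot: [-180.0, -0.4, 8.1]
wrist_force: [-0.2, 0.2, 0.6]
grip_width: 0.0872
```

Emit:
apply_moves(plan="6.5 0 0 0 0;4.5 0 0 0 0;4.5 0 0 0 0;4.5 0 0 0 0;4.5 0 0 0 0;4.5 0 0 0 0;4.5 0 0 0 0;4.5 0 0 0 0")

```text
t: 25.05
tcp_pos: [0.5427, 0.1373, 0.043]
ee_rot: [180.0, -0.4, 8.0]
wrist_force: [0.3, -3.4, 1.1]
grip_width: 0.052
```

Emit:
apply_moves(plan="4.5 0 0 -0.7 0;4.5 0 0 -2 0;4.5 0 0 -3.5 0;4.5 0 0 -5.5 0;4.5 0 0 -8 0;4.5 0 0 -11 0;4.5 0 0 -14 0;4.5 0 0 -16 0")

```text
t: 25.85
tcp_pos: [0.5418, 0.1375, 0.2069]
ee_rot: [-180.0, -0.6, 8.1]
wrist_force: [0.4, 0.0, -7.6]
grip_width: 0.0517
```

```bash
python3 -c "
from h import *
go(.5421,.137,.252)"
```

```text
t 25.85 tcp [0.5418 0.1375 0.2069] rot [-179.98   -0.63    8.07] F [ 0.4   0.04 -7.64] g 0.0517
shift cm [ 0.07  0.05 -4.51] turn -0.13
```

Emit:
apply_moves(plan="4.5 0 0 -1.5 0;4.5 0 0 -3 0;4.5 0 0 -3.8 0;4.5 0 0 -3.8 0;4.5 0 0 -3.8 0;4.5 0 0 -3.8 0;4.5 0 0 -3.8 0;4.5 0 0 -3.8 0")

```text
t: 26.65
tcp_pos: [0.5412, 0.1374, 0.2441]
ee_rot: [-180.0, -0.6, 8.1]
wrist_force: [0.2, -0.1, -6.9]
grip_width: 0.0517
```

Emit:
apply_moves(plan="4.5 0 0 0 0;4.5 0 0 0 0;4.5 0 0 0 0;4.5 0 0 0 0;4.5 0 0 0 0;4.5 0 0 0 0;4.5 0 0 0 0;4.5 0 0 0 0")

```text
t: 27.45
tcp_pos: [0.5412, 0.1374, 0.2442]
ee_rot: [-180.0, -0.6, 8.1]
wrist_force: [0.0, 0.3, -8.0]
grip_width: 0.0518
```

```bash
python3 -c "
from h import *
wrist('w9',.08,.1)
s=arm.snapshot('side');save(s,'side9');save(arm.snapshot('top'),'top9')
go(.5421,.137,.244)"
```

```text
blob [108 149  56  55] [0.526  0.2518 0.0883] circ [0.5247 0.2528] 0.0274
blob [338 148  57  55] [0.5589 0.0256 0.0882] circ [0.5582 0.0245] 0.0273
t 27.6 tcp [0.5412 0.1374 0.2441] rot [-179.98   -0.55    8.07] F [ 0.56  0.12 -7.47] g 0.0518
shift cm [0.08 0.05 0.02] turn -0.13
```

View pics/side9.png

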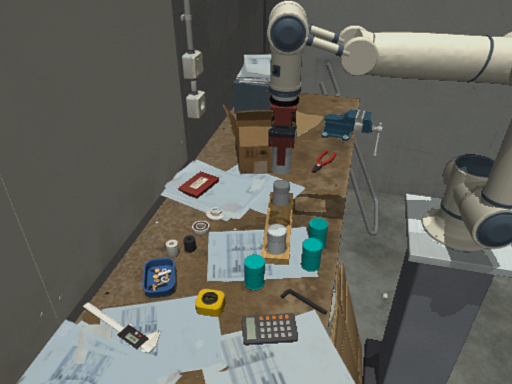

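View pics/w9.png

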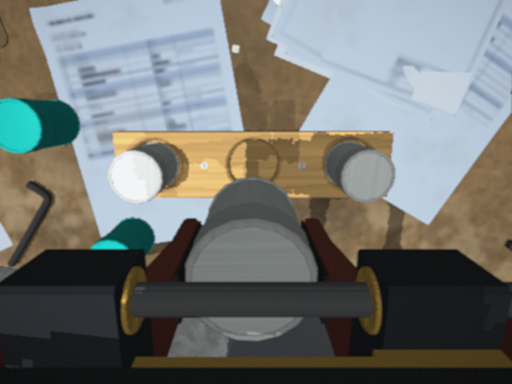

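The pictures show the middle tin held upright (side (282,155), wrist (252,270)). The left and right tins are seated, wrist pixels (136,176) and (366,176). The tape measure and pliers look untouched. Handing in.

```bash
python3 -c "
from h import *
print(arm.close_job())"
```

```text
the job is handed in; nothing more can be done
None
```

I hefted the tins from left to right: about 2 N, 6.9 N and 3.3 N. The middle one is the heaviest. I set each one back in its hole, then picked the middle tin up again and handed the job in while holding it at about 27.6 s. No verdict was reported.

- **Held tin:** the last pictures show it upright in the gripper. Its centre is at about 0.25 m and the wrist reads about 7.5 N.
- **Other two tins:** both are released, with lids at 0.088 m, the seated height. They lie within about 1.5 mm (left) and 3 mm (right) of where they were first measured. About 2 mm of that is within the camera calibration error.
- **Bystanders:** the tape measure and pliers look unmoved in the side view. I did not measure the bystanders' positions, nor look at the last top picture.
- **One odd reading:** the grip width on the middle tin was 51.7 mm instead of 53 mm. It held without visible slip.

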